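Snap the hub cap home on a caster wheel

TASK

A red hub cap has been started loosely in the hub of the wheel held flat in the cradle. Take the orange-handled seating driver out of its rest, set it squarely over the cap and press until the cap clicks and its flange sits flush on the hub, then keep it firmly pressed for about a second without overloading the cap. Stand the driver back in its rest and let go; push the cap only with the driver and leave the other things alone.

Things in the scene. Friction and masses are not known exactly. Their poses are not given: they have to be found in the camera images.
- cap: Red plastic hub cap, 50 g, loose in the hub's mouth, z up along its axis. Origin on the axis at the UNDERSIDE of the flange. Flange 46 mm diameter, z 0 to 4 mm; boss on top 16 mm diameter, z 4 to 10 mm; below, a 34 mm skirt tapering to a nose at z -23.5 mm. At the start the flange underside stands about 16 mm above the hub face, the nose resting on four sprung balls in the bore.
- cap_top (a point): Top centre of the boss, 10 mm above the cap's origin. Pressing slowly: first the wheel sinks (see hub_mouth); once it has bottomed the force climbs to a peak of 9 to 18 N (differs each run), falls to half or so as the skirt slides past the balls, to 0 to 4 N at the click 2 mm before home, then climbs steeply as the flange seats. A firm press then is 8 to 25 N. Above 80 N the cap cracks.
- hub_mouth (a point): Centre of the hub's flat upper face on its axis, z up; the flange underside meets it when home, flattening a soft black seal ring 3 mm proud. Hub 67 mm diameter, face 89 to 99 mm above the table; tyre 124 mm diameter, top 12 mm below the face. The wheel lies in a 136 mm square cradle on a stiff vertical slide: at 3 to 5 N it sinks, by an unknown 3 to 18 mm, then bottoms rigidly and stays down.
- driver: Seating driver, 175 to 350 g, standing upright in its rest, z up. Origin at the centre of its flat pressing face (underside). Steel foot 48 mm diameter, 20 mm high; a recess in the face, 21 mm diameter and 14 mm deep, goes over the cap's boss so that the ring-shaped face presses on the flange. Square orange handle above, see driver_grip.
- driver_grip (a point): Point on the driver's axis 53 mm above its pressing face, a good height to grip. The handle is 28 x 28 mm in section, from 20 to 78 mm above the face, its flats facing the x and y axes of the driver; a black button 22 mm diameter tops it, 78 to 82 mm.
- rest_floor (a point): Centre of the floor of the driver's rest, z up: a dark wooden block 90 x 90 mm, 16 mm high, fixed to the bench, with a round recess 54 mm diameter and 10 mm deep; the floor lies 6 mm above the table and the driver's face stands on it.
- spare_a: Spare red cap, same shape as the cap, loose in the blue bin; bystander.
- spare_b: Spare red cap, same shape as the cap, loose in the blue bin; bystander.
- screwdriver: Loose screwdriver lying on the bench; bystander.
- wrench: Loose wrench lying on the bench; bystander.
- oil: Yellow oil bottle, 52 mm diameter, 130 mm high, standing; bystander.
- profile: Aluminium profile offcut, 30 x 30 x 260 mm, lying; bystander.
- caster: Small steel swivel caster standing on its plate, wheel up, 86 mm high; bystander.
Not all that is in view belongs to the job. What is meant by the part that bears rest_floor is not purple, and is the smaller of those in its own colour. What is shaped like the driver but yellow is not meant.

How it is judged:
On the way, in this order (a step that is already met when the one before it is completed fails the run):
1. the driver is lifted out of its rest (z of driver in the frame of rest_floor above 0.04 m), for 0.1 s.
2. the cap is home, square, and held there under the driver with 5 to 28 N for half a second (z of cap in the frame of hub_mouth below 0.0015 m and horizontal distance between cap and hub_mouth below 0.003 m and angle between the z axis of cap and the z axis of hub_mouth, either way round below 0.05 rad and contact force between driver and cap between 5 and 28 N), for 0.5 s.
At the end, for the whole second after the job is handed in: The cap's flange is within 1.5 mm of the hub face, centred within 3 mm and square within 3 degrees; the driver stands upright on the floor of its rest (within 6 mm of its centre, 3 mm of the floor, 4.5 degrees), released and at rest (z of cap in the frame of hub_mouth below 0.0015 m and horizontal distance between cap and hub_mouth below 0.003 m and angle between the z axis of cap and the z axis of hub_mouth, either way round below 0.05 rad and z of driver in the frame of rest_floor below 0.003 m and horizontal distance between driver and rest_floor below 0.006 m and angle between driver's own z axis and vertical below 0.08 rad and linear speed of driver below 0.02 m/s); the robot touches nothing.
It fails at once if the cap is struck or pressed with more than 80 N by the driver (contact force between driver and cap above 80 N).
It fails at once if fingers or arm push the cap (contact force between any of the fingers, the arm and cap above 1 N).
It fails at once if a bystander is moved by more than 20 mm (distance of any of spare_a, spare_b, screwdriver, wrench, oil, profile, caster from where it was at the start of the episode above 0.02 m).
It also fails if it takes over 72 s, if anything falls off the work surface, if the arm or the gripper's body presses on something with over 40 N, if the wrist force passes 120 N, or if a joint passes its speed limit or range.

ROBOT

A 7-joint arm with a two-finger parallel gripper is mounted at the origin on the work surface. World frame = base frame: x ahead of the robot, y to its left, z up, the work surface at z = 0. Lengths are in m, angles in rad, forces in N, time in s.
With the tool pointing down it reaches from about 0.425 to 0.875 m from the base axis. Payload 4.7 kg.
Tool frame: the origin (TCP) lies midway between the tips of the shut fingers; the grasp point (between the pads) lies 19 mm behind it; z points along the fingers, x is the direction in which the jaws open and shut, and the axes are right-handed (so a half turn about z gives the same grasp; the last joint's range is limited). The gripper opens to 87 mm and grips with 3 to 60 N. Pads are 19 mm wide; open, the fingers measure 117 mm over their backs; the gripper's body (75 mm by 190 mm) begins 51 mm behind the grasp point.
Start: joints at [-1.096, 0.321, -0.07, 1.45, 0.023, 1.371, -0.057], TCP at [0.289, 0.582, 0.223] pointing down, gripper open.
Joint ranges: [-2.86, 2.86], [-0.3, 2.09], [-1.38, 1.24], [0.06, 2.45], [-1.56, 4.7], [0.09, 2.05], [-2.69, 2.69]. Speed limits (rad/s): [2.57, 2.57, 3.14, 3.14, 3.14, 3.14, 3.14].

INTERFACE

Orientations are given as a rotation vector (axis times angle).
In Python, from bench import get_state, eyes, ticket gives the robot as it stands.
- The arm moves only by the tool carry_out, never from a script. Its argument "motion" is a list of rows, each a list of 2 entries, a list of its own where there are three numbers: the shift along the world's x, y, z in m, then the turn about the world's z in rad. A call has 1 to 20 rows; each row is the pose to reach, as a shift and turn from the pose commanded when the call began; what a row does not reach only later rows make up. A row lasts 1/10 s, in which the tool goes at most 50 mm and 8.59 degrees, less where a joint would pass 70% of its speed; a pose out of reach is approached as far as the arm can. A call with a gripper value outside its range is refused whole. "grip" is the gripper command: -1 is fully open, 1 is shut, values between are in proportion, set as the call begins (left out, the last holds). The fingers move at their own pace and stop on an object; "squeeze" is the grip in N (left out, the last holds). Time passes only in rows, so rows that repeat a pose let the fingers close. It gives the time, the measured TCP pose, the force and the opening at its end, in the units of the state.
- get_state(): the state, without advancing time (a new reading comes with each control period).
- eyes.get_image(name): name is "side" or "top"; returns a dict with "pixels" (480x640x3 uint8, blue, green, red), "mtx" (3x3 intrinsics, pixels), "dist_coeffs" ([k1, k2, p1, p2, k3] as OpenCV has them; the pictures are not rectified), "extrinsics" (4x4, takes a point from camera to world coordinates). Camera axes: x right, y down, z forward; pixel columns grow to the right and rows downward; lengths in m; the calibration is good to about 2 mm. A picture is of the moment at which its call begins. There is no depth.
- ticket.close_job(): hands the job in, once; it reports no verdict.
The state is a dict: "time": time; "joint_positions": joint angles; "qd": joint speeds; "joint_torque": joint torques, N m; "position": TCP position; "tool_rot": TCP orientation; "ft_force": force on the tool from outside, world axes, zero at the start; "torque": the same for the moment, N m; "grip_width": opening from 0.0 (shut) to 1.0 (fully open).
Only numpy, scipy, OpenCV 4.12 (cv2) and the standard library are available. Lean on these libraries where they do the work, as an engineer would, in place of code of your own. Each camera call takes 0.05 s, during which the arm holds its last target. There are 200 camera calls.

## Working session

There is one attempt and no reset: what is moved stays moved. The work goes in short steps, Python scripts to look and compute and a tool call to move; the robot and the scene stay as the last step left them, time stands still between calls to the robot, and variables do not carry over. Pictures are saved under pics/ and viewed, about 8 in all and at most 12, crops included, and the job is handed in when it is done.

Besides the shell and the picture viewer there is one more tool, called after "Emit:" as name(argument=value, ...), one argument or row to a line, values as JSON. carry_out: Moves the arm, as the interface text tells. Its arguments: {"type":"object","properties":{"motion":{"type":"array","items":{"type":"array"}},"grip":{"type":"number"},"squeeze":{"type":"number"}},"required":["motion"]}

```bash
mkdir -p pics; ls; cat > h.py <<'E'
import numpy as np, cv2
from bench import get_state, eyes, ticket
def shot(n,f):
    d=eyes.get_image(n); cv2.imwrite(f'pics/{f}.png',d['pixels']); 
    np.savez(f'pics/{f}.npz',**{k:np.array(d[k]) for k in('mtx','dist_coeffs','extrinsics')}); return d
def load(f): return np.load(f'pics/{f}.npz')
def ray(d,uv):
    p=cv2.undistortPoints(np.array([[uv]],float),d['mtx'],d['dist_coeffs'])[0,0]
    T=d['extrinsics']; return T[:3,3],T[:3,:3]@np.array([p[0],p[1],1.])
def atz(d,uv,z):
    o,r=ray(d,uv); return o+r*(z-o[2])/r[2]
def proj(d,P):
    T=np.linalg.inv(d['extrinsics']); P=np.atleast_2d(np.array(P,float))
    return cv2.projectPoints(P,cv2.Rodrigues(T[:3,:3])[0],T[:3,3],d['mtx'],d['dist_coeffs'])[0][:,0]
def tri(*prs):
    A=np.zeros((3,3));b=np.zeros(3)
    for d,uv in prs:
        o,r=ray(d,uv);r/=np.linalg.norm(r);M=np.eye(3)-np.outer(r,r);A+=M;b+=M@o
    return np.linalg.solve(A,b)
E
python3 - <<'E'
from h import *
for n in('side','top'):
    d=shot(n,n+'0'); print(n,np.round(d['extrinsics'],3).tolist(),np.round(d['mtx'],1).tolist())
print(get_state())
E
```

```text
pics
side [[0.687, -0.469, 0.555, -0.154], [-0.727, -0.438, 0.529, -0.69], [-0.005, -0.767, -0.641, 0.906], [0.0, 0.0, 0.0, 1.0]] [[608.4, 0.0, 323.9], [0.0, 608.4, 244.3], [0.0, 0.0, 1.0]]
top [[-0.006, -0.986, 0.166, 0.334], [-1.0, 0.008, 0.015, -0.015], [-0.016, -0.166, -0.986, 1.308], [0.0, 0.0, 0.0, 1.0]] [[521.8, 0.0, 317.6], [0.0, 521.8, 238.8], [0.0, 0.0, 1.0]]
{'time': 0.1, 'joint_positions': array([-1.09590555,  0.32178033, -0.07006809,  1.45158241,  0.02260425,
        1.37081409, -0.05692084]), 'qd': array([-3.74905817e-05, -1.62649843e-03,  1.79694030e-04, -3.65038923e-03,
       -2.43646595e-04, -5.84044379e-04, -6.76373400e-04]), 'joint_torque': array([-1.55172097e-04, -4.92575240e+01, -4.05926127e-01, -3.13400066e+01,
       -6.41472358e-02,  3.95046780e-02,  9.04824128e-05]), 'position': array([0.28885214, 0.58171637, 0.22153557]), 'tool_rot': array([ 2.66916235e+00,  1.65489327e+00, -2.30842176e-03]), 'ft_force': array([ 0.43156455, -0.03733323,  0.72265901]), 'torque': array([0.00234246, 0.03771998, 0.04396147]), 'grip_width': 0.9992162211883903}
```

View pics/top0.png

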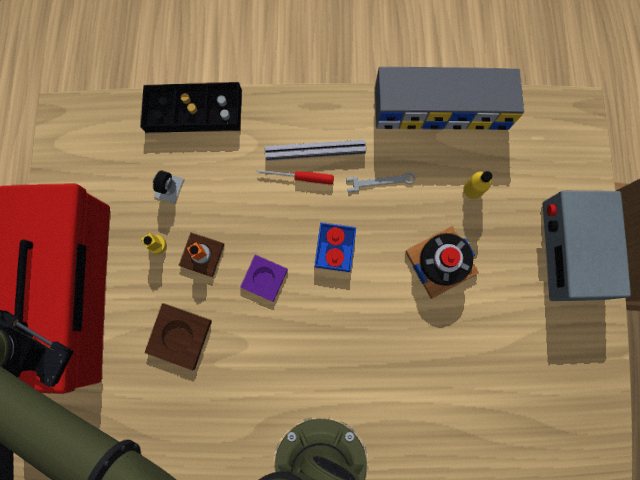

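View pics/side0.png

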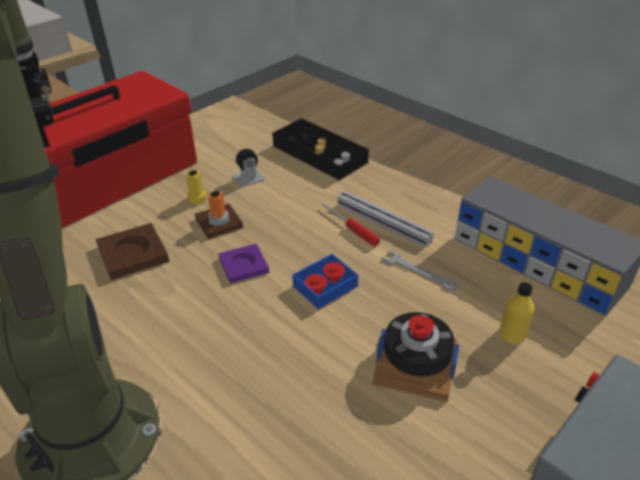

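The top view shows three candidate rests: small brown (202,254), holding the orange driver; larger brown (178,336); and purple (264,278). The small brown one fits, since it isn't purple and is the smaller of the brown pair. The orange driver (198,250) is the one meant, not the yellow one (154,243). The wheel with the cap is at (450,257). I'll confirm in enlarged crops.

```bash
python3 - <<'E'
from h import *
t=cv2.imread('pics/top0.png'); s=cv2.imread('pics/side0.png')
def c(im,x,y,w,h): return cv2.resize(im[y:y+h,x:x+w],(400,300),interpolation=cv2.INTER_CUBIC)
a=np.vstack([np.hstack([c(t,168,224,80,60),c(s,180,180,80,60)]),np.hstack([c(t,400,222,96,72),c(s,372,306,96,72)])])
cv2.imwrite('pics/crop1.png',a)
E
```

```text
(no output)
```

View pics/crop1.png

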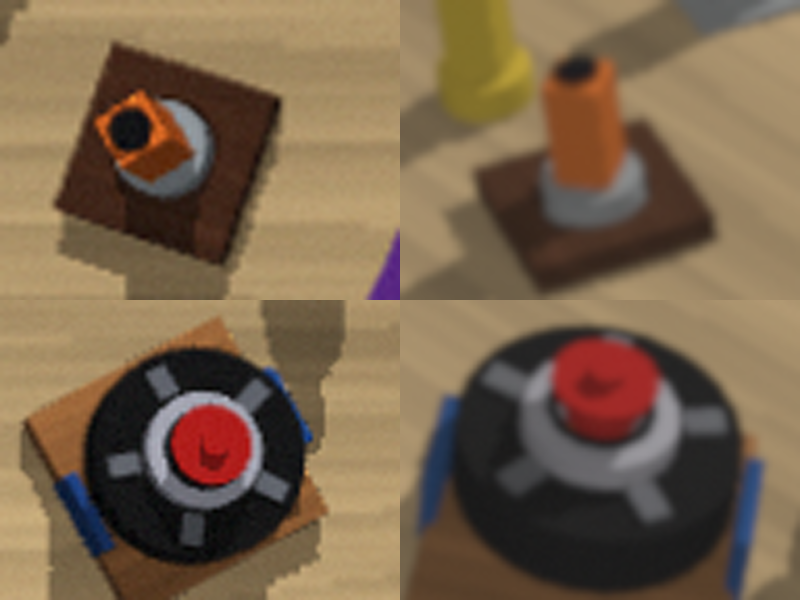

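The crops confirm it: the orange driver stands in the small brown rest, and the red cap stands proud of the hub. Next I'll fit the models to the colour silhouettes in both views.

```bash
cat > fit.py <<'E'
from h import *
from scipy.optimize import least_squares
def circ(r,z,n=48):
    a=np.arange(n)*2*np.pi/n; return np.c_[r*np.cos(a),r*np.sin(a),np.full(n,z)]
CAP=np.vstack([circ(.023,0),circ(.023,.004),circ(.008,.010)])
s=.014
HAN=np.array([[i*s,j*s,z] for i in(-1,1) for j in(-1,1) for z in(.020,.078)])
def red(h,S,V,H): return ((H<6)|(H>174))&(S>150)&(V>90)
def orange(h,S,V,H): return (H>=6)&(H<15)&(S>185)&(V>120)
def mask(f,fn,roi):
    im=cv2.imread(f'pics/{f}.png'); h=cv2.cvtColor(im,cv2.COLOR_BGR2HSV).astype(int)
    m=fn(im,h[...,1],h[...,2],h[...,0]).astype(np.uint8); k=np.zeros_like(m); x,y,w,hh=roi; k[y:y+hh,x:x+w]=1; m*=k
    n,l,st,_=cv2.connectedComponentsWithStats(m); i=1+st[1:,4].argmax(); return (l==i).astype(np.uint8)
def feats(m):
    c=max(cv2.findContours(m,0,1)[0],key=len)[:,0].astype(float); return c
A=np.arange(16)*np.pi/8; D=np.c_[np.cos(A),np.sin(A)]
def supp(c): return (c@D.T).max(0)
E
python3 - <<'E'
from fit import *
T,S=load('top0'),load('side0')
def pose(M,p,R=None):
    c,s_=np.cos(p[3]),np.sin(p[3]); return M@np.array([[c,s_,0],[-s_,c,0],[0,0,1]])+p[:3]
# cap
def fitm(M,ms,p0,free):
    obs=[supp(feats(m)) for m in ms]
    def f(q):
        p=np.array(p0,float);p[free]=q
        r=[supp(proj(d,pose(M,p)))-o-.5 for d,o in zip((T,S),obs)]
        return np.concatenate(r)
    r=least_squares(f,np.array(p0)[free],x_scale=.01,loss='soft_l1'); return r.x,np.round(r.fun,1)
mt=mask('top0',red,(430,235,50,50));ms=mask('side0',red,(400,306,50,40))
print(mt.sum(),ms.sum())
b=atz(T,(450.2,256.5),.11);print('cap0',b)
print(fitm(CAP,(mt,ms),[b[0],b[1],.11,0],[0,1,2]))
mt=mask('top0',orange,(180,235,40,40));ms=mask('side0',orange,(200,185,35,40));print(mt.sum(),ms.sum())
b=atz(T,(193.8,249.4),.088);print('btn',b,tri((T,(193.8,249.4)),(S,(215,193.4))))
for y in(.2,.6,1.0): print(fitm(HAN,(mt,ms),[b[0],b[1],.006,y],[0,1,2,3]))
cr=lambda x,y:((x+.5)/5-.5+168,(y+.5)/5-.5+224)
P=[atz(T,cr(*q),.016) for q in((113,42),(281,98),(224,265),(55,207))];print('rest',np.mean(P,0),[np.linalg.norm(P[i]-P[i-1]) for i in range(4)],np.degrees(np.arctan2(*(P[1]-P[0])[1::-1])))
H=[atz(T,cr(*q),.084) for q in((140,90),(164,130),(118,157),(96,121))];print('han',np.mean(H,0),[np.linalg.norm(H[i]-H[i-1]) for i in range(4)],[np.degrees(np.arctan2(*(H[i]-H[i-1])[1::-1])) for i in range(4)])
w=lambda x,y:((x+.5)/4.1667-.5+400,(y+.5)/4.1667-.5+222)
for z in(.089,.094,.099): print('hub',atz(T,w(204.5,150),z),atz(T,w(195,156),z-.012))
print(cv2.Rodrigues(get_state()['tool_rot'])[0].round(3))
E
```

```text
281 444
cap0 [ 0.49135602 -0.30548628  0.11      ]
(array([ 0.49299691, -0.30704373,  0.10357397]), array([ 0.8,  0.2, -0.1, -0.2,  0.4, -0.2, -0.1, -0.1,  0. ,  0. , -0.1,
        0.3,  0.3,  0.5,  0.3,  0.2,  0. ,  0.8,  0.7, -1.6, -2.5, -2.2,
       -0.8,  0.9,  1.6,  0.5, -0.4, -0.8, -0.5, -0.9, -1.2, -0.9]))
79 196
btn [0.51609378 0.29914753 0.088     ] [0.51677882 0.29932666 0.08616133]
(array([ 0.52310956,  0.3074415 , -0.00664249,  0.38853409]), array([ 0.5,  1.1,  1.6,  1.7,  1.7,  0.4,  1. ,  0.1,  1.5,  2.7,  3.4,
        1. ,  1.4,  1.1,  1.8, -0. ,  2.8,  4.5,  4.4,  5. ,  4.7,  3.9,
        4. ,  3.3,  2.2,  1.6,  1. ,  3.2,  1.8,  0.8,  2. ,  2.2]))
(array([ 0.52193584,  0.30690519, -0.00575298,  0.75197849]), array([ 1.3,  1. ,  0.5,  3.7,  2.7,  0.3, -0.3,  1.5,  2.1,  2. ,  1.5,
        2.2,  1.6,  0.2,  0.1,  1.3,  1.1,  3.7,  5.4,  5. ,  3.7,  4.9,
        4.3,  2.9,  1.2,  1.1,  2.5,  3.5,  0.8,  1.5,  1.8,  1.2]))
(array([ 0.52193564,  0.30690487, -0.00575229,  0.75197877]), array([ 1.3,  1. ,  0.5,  3.7,  2.7,  0.3, -0.3,  1.5,  2.1,  2. ,  1.5,
        2.2,  1
[... 236 characters left out ...]
.float64(0.08869465794520454), np.float64(0.09236674327011149)] -108.66988791908383
han [0.51889401 0.30099782 0.084     ] [np.float64(0.025811814471412956), np.float64(0.023093045871674427), np.float64(0.025550831813263078), np.float64(0.02088193106076635)] [np.float64(-54.67570001010096), np.float64(-147.66245639763036), np.float64(120.3917021585971), np.float64(32.997862357798816)]
hub [ 0.49148237 -0.30686135  0.089     ] [ 0.48962489 -0.30406347  0.077     ]
hub [ 0.49083581 -0.30566319  0.094     ] [ 0.48899217 -0.30288835  0.082     ]
hub [ 0.49018924 -0.30446503  0.099     ] [ 0.48835946 -0.30171324  0.087     ]
[[ 0.445  0.896 -0.001]
 [ 0.896 -0.445 -0.002]
 [-0.002  0.    -1.   ]]
```

Emit:
carry_out(
  motion=[
    [[0.0, 0.0, 0.04], 0.0],
    [[0.02, -0.025, 0.05], -0.05],
    [[0.05, -0.06, 0.05], -0.12],
    [[0.08, -0.1, 0.05], -0.2],
    [[0.11, -0.14, 0.05], -0.28],
    [[0.14, -0.175, 0.05], -0.36],
    [[0.17, -0.21, 0.03], -0.44],
    [[0.2, -0.25, 0.0], -0.5],
    [[0.22, -0.275, -0.03], -0.54],
    [[0.2265, -0.283, -0.06], -0.54],
    [[0.2265, -0.283, -0.08], -0.54],
    [[0.2265, -0.283, -0.08], -0.54],
    [[0.2265, -0.283, -0.08], -0.54],
  ],
  grip=-1,
)

```text
time: 1.4
position: [0.5152, 0.2996, 0.1426]
tool_rot: [3.015, 0.884, -0.001]
ft_force: [0.8, 0.2, -0.1]
grip_width: 1.004
```

```bash
python3 - <<'E'
from h import *
a=shot('top','top1')['pixels'];b=shot('side','side1')['pixels']
c=lambda im,x,y,w,h: cv2.resize(im[y:y+h,x:x+w],(400,300),interpolation=cv2.INTER_CUBIC)
cv2.imwrite('pics/v1.png',np.hstack([c(a,148,209,120,90),c(b,160,140,120,90)]))
s=get_state();print(s['time'],s['position'],cv2.Rodrigues(s['tool_rot'])[0].round(3).tolist(),s['joint_positions'].round(2))
p=np.array(s['position']);print(proj(load('side1'),[p,[.5155,.2988,.088]]))
E
```

```text
1.5 [0.51606067 0.3004218  0.14421322] [[0.841, 0.541, 0.002], [0.541, -0.841, 0.002], [0.003, -0.0, -1.0]] [-0.73  0.26  0.19  1.7  -0.05  1.19  0.04]
[[211.10565349 172.34909985]
 [214.39535685 193.0925244 ]]
```

View pics/v1.png

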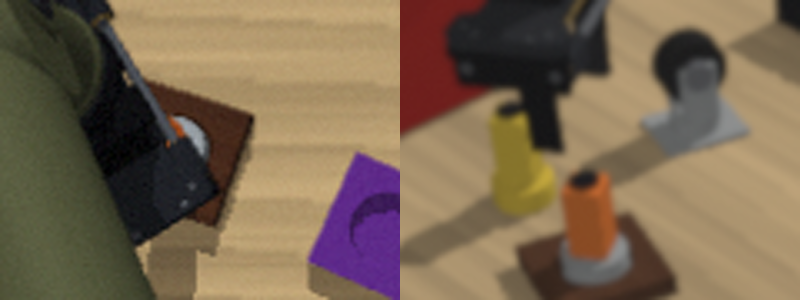

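The fingers straddle the orange handle: tips at side (203,185) and (217,162), midpoint matching the projected TCP. Descending.

Emit:
carry_out(
  motion=[
    [[0, -0.0005, -0.03], 0],
    [[0, -0.0005, -0.06], 0],
    [[0, -0.0005, -0.085], 0],
    [[0, -0.0005, -0.1], 0],
    [[0, -0.0005, -0.103], 0],
    [[0, -0.0005, -0.103], 0],
    [[0, -0.0005, -0.103], 0],
  ],
)

```text
time: 2.2
position: [0.5167, 0.2995, 0.0413]
tool_rot: [-3.014, -0.883, -0.004]
ft_force: [-1.5, 0.2, 0.3]
grip_width: 1.002
```

Emit:
carry_out(
  motion=[
    [[0, 0, 0], 0],
    [[0, 0, 0], 0],
    [[0, 0, 0], 0],
    [[0, 0, 0], 0],
    [[0, 0, 0], 0],
    [[0, 0, 0], 0],
    [[0, 0, 0], 0],
    [[0, 0, 0], 0],
    [[0, 0, 0], 0],
    [[0, 0, 0], 0],
  ],
  grip=1,
  squeeze=45,
)

```text
time: 3.2
position: [0.5157, 0.2989, 0.0396]
tool_rot: [-3.015, -0.883, -0.001]
ft_force: [1.2, 1.2, -1.1]
grip_width: 0.316
```

Emit:
carry_out(
  motion=[
    [[0, 0, 0.01], 0],
    [[0, 0, 0.025], 0],
    [[0, 0, 0.05], 0],
    [[0, 0, 0.08], 0],
    [[0, 0, 0.11], 0],
    [[0, 0, 0.14], 0],
    [[0, 0, 0.16], 0],
    [[0, 0, 0.16], 0],
    [[0, 0, 0.16], 0],
  ],
)

```text
time: 4.1
position: [0.5154, 0.2986, 0.1999]
tool_rot: [-3.015, -0.883, -0.001]
ft_force: [0.1, -0.4, -2.3]
grip_width: 0.322
```

```bash
python3 - <<'E'
from h import *
s=get_state();print(s['time'],s['position'],s['ft_force'],s['grip_width'],s['joint_positions'].round(2))
E
```

```text
4.1 [0.51544951 0.29857395 0.19992513] [ 0.12151226 -0.4368213  -2.25550762] 0.32226558341006895 [-0.74  0.22  0.19  1.63 -0.04  1.3   0.03]
```

Emit:
carry_out(
  motion=[
    [[0, -0.015, 0.01], 0],
    [[-0.002, -0.04, 0.02], 0],
    [[-0.003, -0.08, 0.02], 0],
    [[-0.005, -0.12, 0.02], 0],
    [[-0.007, -0.16, 0.02], 0],
    [[-0.009, -0.2, 0.02], 0],
    [[-0.01, -0.24, 0.02], 0],
    [[-0.012, -0.28, 0.02], 0],
    [[-0.014, -0.32, 0.02], 0],
    [[-0.015, -0.36, 0.02], 0],
    [[-0.017, -0.4, 0.02], 0],
    [[-0.018, -0.44, 0.02], 0],
    [[-0.02, -0.48, 0.02], 0],
    [[-0.021, -0.52, 0.02], 0],
    [[-0.022, -0.55, 0.02], 0],
    [[-0.023, -0.58, 0.02], 0],
    [[-0.0235, -0.6, 0.02], 0],
    [[-0.0235, -0.605, 0.02], 0],
    [[-0.0235, -0.605, 0.02], 0],
    [[-0.0235, -0.605, 0.02], 0],
  ],
)

```text
time: 6.1
position: [0.4919, -0.3049, 0.2191]
tool_rot: [-3.013, -0.884, 0.001]
ft_force: [-0.2, 1.3, -1.7]
grip_width: 0.316
```

```bash
python3 - <<'E'
from h import *
a=shot('top','top2')['pixels'];b=shot('side','side2')['pixels']
c=lambda im,x,y,w,h: cv2.resize(im[y:y+h,x:x+w],(400,300),interpolation=cv2.INTER_CUBIC)
cv2.imwrite('pics/v2.png',np.vstack([np.hstack([c(a,390,209,120,90),c(b,360,250,120,90)]),np.hstack([c(a,168,224,80,60),c(b,180,180,80,60)])]))
s=get_state();print(s['time'],s['position'],s['ft_force'],s['tool_rot'],s['joint_positions'].round(2))
E
```

```text
6.2 [ 0.49235321 -0.3046293   0.21938562] [ 1.03610348 -0.28125204 -1.79230643] [-3.01270483e+00 -8.86321560e-01 -3.37863601e-04] [-0.1   0.2   0.7   1.66 -0.13  1.33  1.19]
```

View pics/v2.png

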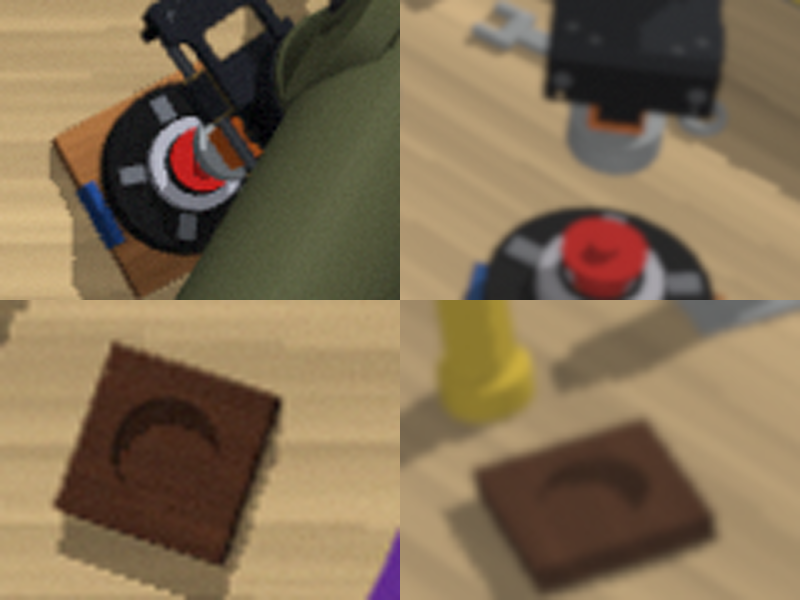

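The driver hangs over the cap, with its foot at about side (424,301). The empty small brown rest is intact. I'll refit the cap (ignoring the shaded skirt side) and check the foot's position and the recess centre.

```bash
python3 - <<'E'
from fit import *
T,S=load('top0'),load('side0')
mt=mask('top0',red,(430,235,50,50));ms=mask('side0',red,(400,306,50,40))
ot,os_=supp(feats(mt)),supp(feats(ms))
keep=np.r_[np.arange(16),16+np.array([0,8,9,10,11,12,13,14,15])]
def f(p): return np.concatenate([supp(proj(T,CAP+p))-ot-.3,supp(proj(S,CAP+p))-os_-.3])[keep]
r=least_squares(f,[.492,-.306,.108],x_scale=.01,loss='soft_l1');print('cap',r.x,r.fun.round(1))
for z in(.105,.110,.115):
    q=least_squares(lambda p:f(np.r_[p,z]),r.x[:2],x_scale=.01,loss='soft_l1');print(z,q.x,q.cost)
# tyre by dark edge: fit hub height with grey spokes? rim of hub face circle
# foot in side2: measured
S2=load('side2');FT=np.vstack([circ(.024,0),circ(.024,.02)])
p=np.array([.4920,-.3065,.185])
u=lambda x,y:(360+(x-400+.5)/3.3333-.5,250+(y+.5)/3.3333-.5)
im=cv2.cvtColor(cv2.imread('pics/side2.png'),cv2.COLOR_BGR2HSV)
g=proj(S2,FT+p);print('foot pred L,R,bottom',g[:,0].min(),g[:,0].max(),g[:,1].max(),'seen',u(569,140),u(664,140),u(617,172))
for d in(np.array([.002,0,0]),np.array([0,.002,0]),np.array([0,0,.002])):
    h=proj(S2,FT+p+d);print(h[:,0].mean()-g[:,0].mean(),h[:,1].max()-g[:,1].max())
# recess in rest, top rim circle
cr=lambda x,y:((x+.5)/5-.5+168,(y+.5)/5-.5+224)
g=proj(T,circ(.027,.016)+[.5147,.2983,0]);print('recess px crop',((g.min(0)-[168,224])*5).round(),((g.max(0)-[168,224])*5).round())
E
```

```text
cap [ 0.49317911 -0.30704834  0.10450995] [ 1.1  0.4  0.1 -0.1  0.5 -0.2 -0.1 -0.   0.1  0.2  0.2  0.6  0.7  0.8
  0.7  0.5  0.3  1.7  0.8  0.1 -0.2  0.1 -0.2 -0.6 -0.5]
0.105 [ 0.49301589 -0.30707026] 3.4199771998913917
0.11 [ 0.4915183  -0.30686763] 8.94847111981396
0.115 [ 0.49055189 -0.30597523] 18.840231757971292
foot pred L,R,bottom 409.65545002345954 439.9371975966923 303.476403020312 seen (410.35050850508503, 291.65042150421505) (438.85079350793507, 291.65042150421505) (424.75065250652506, 301.250517505175)
0.7133586344083938 -0.6321990095114529
-0.9785021416819859 -0.5947371736276068
0.12038289779354727 -0.8564783512957774
recess px crop [113.  98.] [219. 204.]
```

Emit:
carry_out(
  motion=[
    [[0.001, 0, -0.02], 0],
    [[0.001, 0, -0.04], 0],
    [[0.001, 0, -0.055], 0],
    [[0.001, 0, -0.055], 0],
    [[0.001, 0, -0.055], 0],
    [[0.001, 0, -0.055], 0],
    [[0.001, 0, -0.055], 0],
    [[0.001, 0, -0.055], 0],
  ],
)

```text
time: 7.0
position: [0.4934, -0.3065, 0.1653]
tool_rot: [3.014, 0.883, 0.002]
ft_force: [-0.2, 0.8, -2.2]
grip_width: 0.32
```

```bash
python3 - <<'E'
from fit import *
s=get_state();P=[s['position']]
out=[]
for n,(x,y) in(('top',(415,230)),('side',(390,290))):
    d=shot(n,n+'3');P.append(get_state()['position']);c=load(n+'3')
    k=8;im=cv2.resize(d['pixels'][y:y+75,x:x+50],(400,600),interpolation=cv2.INTER_CUBIC)
    t=np.array([.493,-.307,.131])
    for M,o,col in((circ(.024,0),t,(0,255,0)),(circ(.024,.02),t,(0,255,0)),(circ(.023,.004),[.493,-.307,.105],(255,255,0))):
        g=((proj(c,M+o)-[x,y]+.5)*k-.5).round().astype(int);cv2.polylines(im,[g.reshape(-1,1,2)],True,col,1)
    out.append(im)
cv2.imwrite('pics/v3.png',np.hstack(out));print(np.round(P,4),s['tool_rot'],s['ft_force'])
E
```

```text
[[ 0.4934 -0.3065  0.1653]
 [ 0.4933 -0.3065  0.1652]
 [ 0.4932 -0.3064  0.165 ]] [3.01421942e+00 8.82960394e-01 1.80034350e-03] [-0.16643724  0.7718078  -2.20251372]
```

View pics/v3.png

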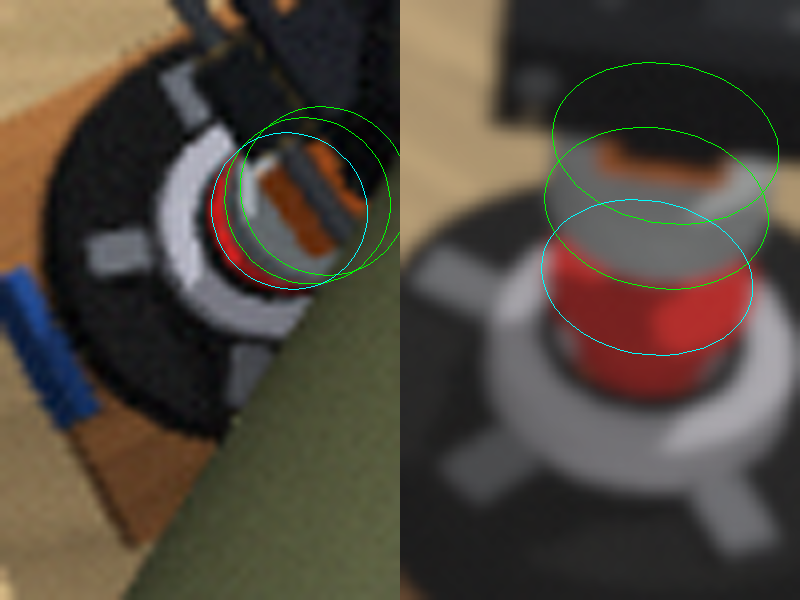

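Overlays agree to within about 1 mm for both foot and flange, well inside the 2.5 mm recess clearance. Descending slowly.

Emit:
carry_out(
  motion=[
    [[0.0003, -0.0003, -0.003], 0],
    [[0.0003, -0.0003, -0.006], 0],
    [[0.0003, -0.0003, -0.009], 0],
    [[0.0003, -0.0003, -0.012], 0],
    [[0.0003, -0.0003, -0.014], 0],
    [[0.0003, -0.0003, -0.016], 0],
    [[0.0003, -0.0003, -0.018], 0],
    [[0.0003, -0.0003, -0.019], 0],
    [[0.0003, -0.0003, -0.019], 0],
  ],
)

```text
time: 8.0
position: [0.4933, -0.3066, 0.1454]
tool_rot: [-3.015, -0.883, 0.0]
ft_force: [0.6, -0.1, -2.1]
grip_width: 0.317
```

Emit:
carry_out(
  motion=[
    [[0, 0, -0.001], 0],
    [[0, 0, -0.002], 0],
    [[0, 0, -0.003], 0],
    [[0, 0, -0.003], 0],
  ],
)

```text
time: 8.4
position: [0.4933, -0.3066, 0.1425]
tool_rot: [-3.015, -0.883, 0.0]
ft_force: [0.2, 0.7, -2.1]
grip_width: 0.318
```

Emit:
carry_out(
  motion=[
    [[0, 0, -0.001], 0],
    [[0, 0, -0.002], 0],
    [[0, 0, -0.003], 0],
    [[0, 0, -0.003], 0],
  ],
)

```text
time: 8.8
position: [0.4933, -0.3068, 0.1397]
tool_rot: [3.015, 0.883, 0.0]
ft_force: [-1.0, -0.5, 0.2]
grip_width: 0.318
```

Emit:
carry_out(
  motion=[
    [[0, 0, -0.001], 0],
    [[0, 0, -0.002], 0],
    [[0, 0, -0.003], 0],
    [[0, 0, -0.003], 0],
  ],
)

```text
time: 9.2
position: [0.4934, -0.3068, 0.1368]
tool_rot: [3.015, 0.883, 0.0]
ft_force: [-1.0, 0.2, 3.0]
grip_width: 0.324
```

Emit:
carry_out(
  motion=[
    [[0, 0, -0.001], 0],
    [[0, 0, -0.002], 0],
    [[0, 0, -0.003], 0],
    [[0, 0, -0.003], 0],
  ],
)

```text
time: 9.6
position: [0.4938, -0.307, 0.1345]
tool_rot: [3.014, 0.883, 0.002]
ft_force: [-1.8, -0.0, 5.6]
grip_width: 0.32
```

Emit:
carry_out(
  motion=[
    [[0, 0, -0.001], 0],
    [[0, 0, -0.002], 0],
    [[0, 0, -0.003], 0],
    [[0, 0, -0.003], 0],
  ],
)

```text
time: 10.0
position: [0.4943, -0.3071, 0.132]
tool_rot: [3.013, 0.883, 0.004]
ft_force: [-1.5, -0.0, 7.7]
grip_width: 0.32
```

Emit:
carry_out(
  motion=[
    [[0, 0, -0.001], 0],
    [[0, 0, -0.002], 0],
    [[0, 0, -0.003], 0],
    [[0, 0, -0.003], 0],
  ],
)

```text
time: 10.4
position: [0.4943, -0.307, 0.1285]
tool_rot: [3.013, 0.883, 0.003]
ft_force: [-1.1, 0.1, 3.1]
grip_width: 0.32
```

Emit:
carry_out(
  motion=[
    [[0, 0, -0.001], 0],
    [[0, 0, -0.002], 0],
    [[0, 0, -0.002], 0],
  ],
)

```text
time: 10.7
position: [0.4941, -0.3069, 0.1259]
tool_rot: [3.014, 0.883, 0.002]
ft_force: [-0.0, -1.0, 1.9]
grip_width: 0.319
```

Emit:
carry_out(
  motion=[
    [[0, 0, -0.001], 0],
    [[0, 0, -0.002], 0],
    [[0, 0, -0.002], 0],
  ],
)

```text
time: 11.0
position: [0.4932, -0.3062, 0.1229]
tool_rot: [-3.014, -0.883, 0.001]
ft_force: [-0.4, -0.7, -1.4]
grip_width: 0.315
```

Emit:
carry_out(
  motion=[
    [[0, 0, -0.001], 0],
    [[0, 0, -0.002], 0],
    [[0, 0, -0.002], 0],
  ],
)

```text
time: 11.3
position: [0.4933, -0.3063, 0.1228]
tool_rot: [-3.014, -0.883, -0.0]
ft_force: [-3.3, 1.1, 11.5]
grip_width: 0.317
```

Emit:
carry_out(
  motion=[
    [[0, 0, -0.0005], 0],
    [[0, 0, -0.0005], 0],
    [[0, 0, -0.0005], 0],
  ],
)

```text
time: 11.6
position: [0.4933, -0.3063, 0.1228]
tool_rot: [-3.014, -0.883, -0.001]
ft_force: [-4.5, 2.5, 13.4]
grip_width: 0.318
```

Emit:
carry_out(
  motion=[
    [[0, 0, -0.0004], 0],
    [[0, 0, -0.0004], 0],
    [[0, 0, -0.0004], 0],
    [[0, 0, -0.0004], 0],
    [[0, 0, -0.0004], 0],
    [[0, 0, -0.0004], 0],
    [[0, 0, -0.0004], 0],
    [[0, 0, -0.0004], 0],
    [[0, 0, -0.0004], 0],
    [[0, 0, -0.0004], 0],
    [[0, 0, -0.0004], 0],
    [[0, 0, -0.0004], 0],
  ],
)

```text
time: 12.8
position: [0.4933, -0.3063, 0.1228]
tool_rot: [-3.013, -0.883, -0.001]
ft_force: [-4.4, 3.2, 15.8]
grip_width: 0.317
```

```bash
python3 - <<'E'
from h import *
s=get_state();print(s['time'],s['position'],s['ft_force'])
a=shot('top','top4')['pixels'];b=shot('side','side4')['pixels']
c=lambda im,x,y,w,h: cv2.resize(im[y:y+h,x:x+w],(400,300),interpolation=cv2.INTER_CUBIC)
cv2.imwrite('pics/v4.png',np.hstack([c(a,400,222,96,72),c(b,372,296,96,72)]))
E
```

```text
12.8 [ 0.49331294 -0.3063358   0.12275117] [-4.3733275   3.19255221 15.8081339 ]
```

View pics/v4.png

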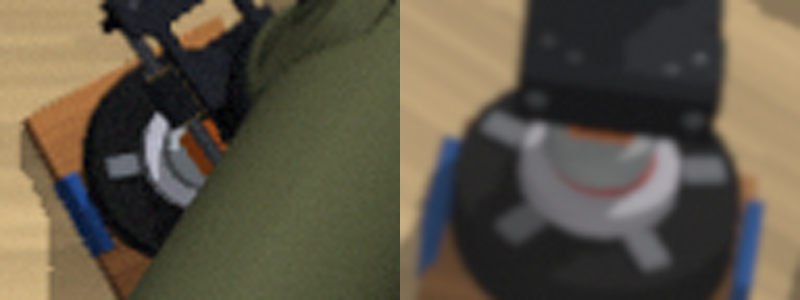

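Contact force is about 18 N and the TCP stays still, so the cap is seated hard: only a thin red rim shows at side (515,342). Lifting off to check.

Emit:
carry_out(
  motion=[
    [[-0.0003, 0.0003, 0.002], 0],
    [[-0.0003, 0.0003, 0.005], 0],
    [[-0.0003, 0.0003, 0.01], 0],
    [[-0.0003, 0.0003, 0.02], 0],
    [[0, 0, 0.04], 0],
    [[0, 0, 0.07], 0],
    [[0, 0, 0.1], 0],
    [[0, 0.02, 0.1], 0],
    [[0, 0.05, 0.1], 0],
    [[0, 0.09, 0.1], 0],
    [[0, 0.13, 0.1], 0],
    [[0, 0.17, 0.1], 0],
    [[0, 0.2, 0.1], 0],
    [[0, 0.22, 0.1], 0],
    [[0, 0.22, 0.1], 0],
  ],
)

```text
time: 14.4
position: [0.4933, -0.0827, 0.221]
tool_rot: [-3.011, -0.892, -0.0]
ft_force: [-0.3, -0.2, -2.0]
grip_width: 0.322
```

```bash
python3 - <<'E'
from fit import *
s=get_state();print(s['time'],s['position'],s['ft_force'])
a=shot('top','top5')['pixels'];b=shot('side','side5')['pixels']
c=lambda im,x,y,w,h: cv2.resize(im[y:y+h,x:x+w],(400,300),interpolation=cv2.INTER_CUBIC)
cv2.imwrite('pics/v5.png',np.hstack([c(a,410,222,80,60),c(b,380,306,80,60)]))
T,S=load('top5'),load('side5')
mt=mask('top5',red,(430,235,50,50));ms=mask('side5',red,(395,306,55,50));ot,os_=supp(feats(mt)),supp(feats(ms))
f=lambda p: np.concatenate([supp(proj(T,CAP+p))-ot-.3,supp(proj(S,CAP+p))-os_-.3])
r=least_squares(f,[.492,-.306,.09],x_scale=.01,loss='soft_l1');print('cap',r.x,r.fun.round(1))
E
```

```text
14.4 [ 0.49332828 -0.08269829  0.22095717] [-0.34074244 -0.18314257 -1.97902742]
cap [ 0.49289761 -0.30730314  0.08515791] [ 1.1  0.5  0.2 -0.   0.6  0.2  0.5  0.3  0.8  0.3  0.4  0.5  1.3  0.6
  0.5  0.5  1.2  0.8  1.7  1.3  1.9  1.8  2.2  1.8  1.5  2.   1.7  1.5
  1.5  0.7  1.   0.8]
```

View pics/v5.png

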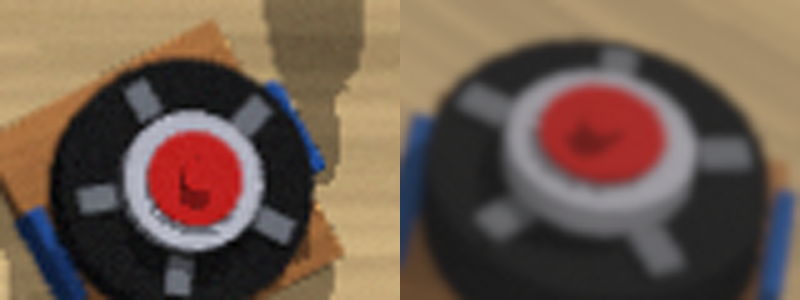

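The cap is flush and centred, with the red disc concentric in the hub. Carrying the driver back to its rest.

Emit:
carry_out(
  motion=[
    [[0, 0.02, 0], 0],
    [[0.003, 0.05, 0], 0],
    [[0.005, 0.09, 0], 0],
    [[0.008, 0.13, 0], 0],
    [[0.01, 0.17, 0], 0],
    [[0.012, 0.21, 0], 0],
    [[0.014, 0.25, 0], 0],
    [[0.016, 0.29, 0], 0],
    [[0.018, 0.33, 0], 0],
    [[0.02, 0.36, 0], 0],
    [[0.0217, 0.38, -0.01], 0],
    [[0.0217, 0.3853, -0.04], 0],
    [[0.0217, 0.3853, -0.08], 0],
    [[0.0217, 0.3853, -0.11], 0],
    [[0.0217, 0.3853, -0.13], 0],
    [[0.0217, 0.3853, -0.13], 0],
    [[0.0217, 0.3853, -0.13], 0],
    [[0.0217, 0.3853, -0.13], 0],
  ],
)

```text
time: 16.3
position: [0.5165, 0.2986, 0.0923]
tool_rot: [-3.015, -0.881, -0.004]
ft_force: [-0.7, -0.0, -1.7]
grip_width: 0.318
```

```bash
python3 - <<'E'
from fit import *
s=get_state();p=s['position'];print(s['time'],p,s['ft_force'],s['tool_rot'])
b=shot('side','side6')['pixels'];c=load('side6');x,y,k=185,165,8
im=cv2.resize(b[y:y+75,x:x+75],(600,600),interpolation=cv2.INTER_CUBIC)
t=np.array([p[0],p[1],p[2]-.034])
for M,o,col in((circ(.024,0),t,(0,255,0)),(circ(.024,.02),t,(0,255,0)),(circ(.027,.016),[.5147,.2983,0],(255,255,0)),(circ(.024,.006),[.5147,.2983,0],(255,0,255))):
    g=((proj(c,M+o)-[x,y]+.5)*k-.5).round().astype(int);cv2.polylines(im,[g.reshape(-1,1,2)],True,col,1)
cv2.imwrite('pics/v6.png',im)
E
```

```text
16.3 [0.51654885 0.29858058 0.09229282] [-0.68920351 -0.0421444  -1.69001718] [-3.01497494 -0.88147138 -0.00436746]
```

View pics/v6.png

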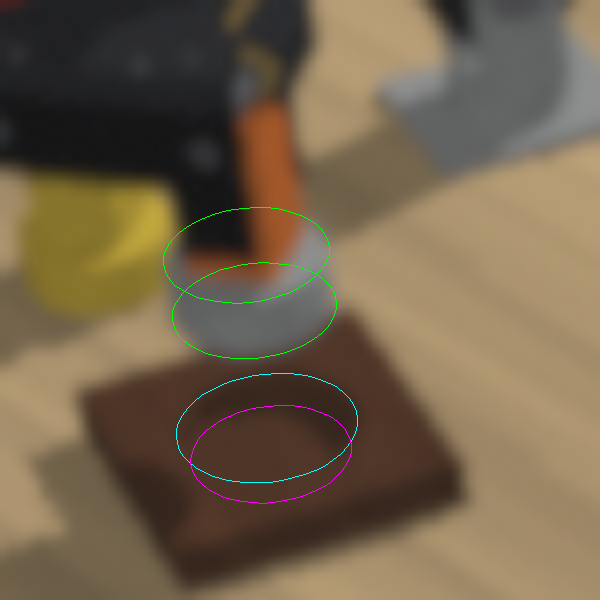

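Driver foot and rest recess match the overlays. Lowering.

Emit:
carry_out(
  motion=[
    [[0, 0, -0.01], 0],
    [[0, 0, -0.02], 0],
    [[0, 0, -0.028], 0],
    [[0, 0, -0.034], 0],
    [[0, 0, -0.039], 0],
    [[0, 0, -0.043], 0],
    [[0, 0, -0.046], 0],
    [[0, 0, -0.046], 0],
    [[0, 0, -0.046], 0],
  ],
)

```text
time: 17.25
position: [0.5152, 0.2988, 0.0448]
tool_rot: [-3.015, -0.883, -0.001]
ft_force: [0.6, 0.1, -2.6]
grip_width: 0.318
```

Emit:
carry_out(
  motion=[
    [[0, 0, -0.001], 0],
    [[0, 0, -0.002], 0],
    [[0, 0, -0.003], 0],
    [[0, 0, -0.004], 0],
    [[0, 0, -0.0045], 0],
    [[0, 0, -0.0045], 0],
  ],
)

```text
time: 17.85
position: [0.5149, 0.2987, 0.04]
tool_rot: [3.015, 0.883, -0.0]
ft_force: [0.6, -0.2, -1.3]
grip_width: 0.315
```

Emit:
carry_out(
  motion=[
    [[0, 0, -0.0006], 0],
    [[0, 0, -0.0006], 0],
    [[0, 0, -0.0006], 0],
  ],
)

```text
time: 18.15
position: [0.5151, 0.2987, 0.0396]
tool_rot: [-3.015, -0.883, -0.0]
ft_force: [0.3, -0.1, -2.2]
grip_width: 0.324
```

Emit:
carry_out(
  motion=[
    [[0, 0, -0.0005], 0],
    [[0, 0, -0.001], 0],
    [[0, 0, -0.001], 0],
  ],
)

```text
time: 18.45
position: [0.5151, 0.2988, 0.0396]
tool_rot: [-3.015, -0.883, -0.0]
ft_force: [-2.4, -0.7, 5.0]
grip_width: 0.322
```

Seated on the floor. Releasing, then backing straight up.

Emit:
carry_out(
  motion=[
    [[0, 0, 0.0007], 0],
    [[0, 0, 0.0007], 0],
    [[0, 0, 0.0007], 0],
    [[0, 0, 0.0007], 0],
    [[0, 0, 0.0007], 0],
    [[0, 0, 0.0007], 0],
    [[0, 0, 0.0007], 0],
    [[0, 0, 0.0007], 0],
    [[0, 0, 0.0007], 0],
    [[0, 0, 0.0007], 0],
  ],
  grip=-1,
)

```text
time: 19.45
position: [0.5151, 0.2987, 0.0393]
tool_rot: [3.015, 0.883, 0.0]
ft_force: [0.6, 0.4, 0.3]
grip_width: 0.992
```

Emit:
carry_out(
  motion=[
    [[0, 0, 0.02], 0],
    [[0, 0, 0.05], 0],
    [[0, 0, 0.09], 0],
    [[0, 0, 0.13], 0],
    [[0, 0, 0.17], 0],
    [[0, 0, 0.2], 0],
    [[-0.02, -0.05, 0.2], 0],
    [[-0.03, -0.1, 0.2], 0],
    [[-0.03, -0.15, 0.2], 0],
    [[-0.03, -0.2, 0.2], 0],
    [[-0.03, -0.2, 0.2], 0],
    [[-0.03, -0.2, 0.2], 0],
  ],
)

```text
time: 20.65
position: [0.4852, 0.0971, 0.2397]
tool_rot: [-3.016, -0.877, -0.002]
ft_force: [-0.1, 0.8, 0.5]
grip_width: 1.001
```

```bash
python3 - <<'E'
from h import *
a=shot('top','top7')['pixels'];b=shot('side','side7')['pixels']
c=lambda im,x,y,w,h: cv2.resize(im[y:y+h,x:x+w],(400,300),interpolation=cv2.INTER_CUBIC)
cv2.imwrite('pics/v7.png',np.vstack([np.hstack([c(a,168,224,80,60),c(b,180,180,80,60)]),np.hstack([cv2.resize(a,(400,300)),cv2.resize(b,(400,300))])]))
s=get_state();print(s['time'],s['position'],s['grip_width'],s['ft_force'])
E
```

```text
20.75 [0.48493734 0.10011082 0.23931636] 0.9975275941221764 [ 0.3402963   0.67198743 -0.73123846]
```

View pics/v7.png

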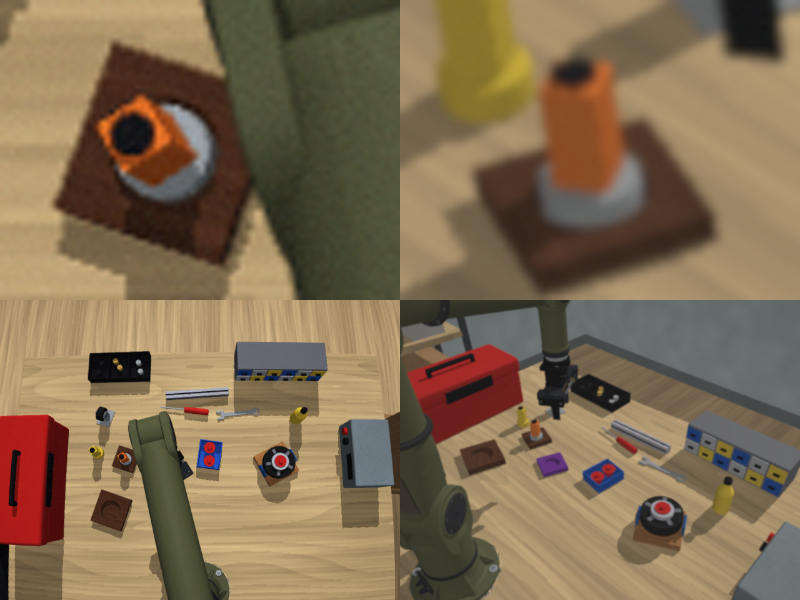

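The driver stands upright in its rest, with its button about 1 px from the start position. The bystanders are unmoved and the gripper is clear, so I'm handing in.

```bash
python3 -c "
from h import *
print(ticket.close_job(), get_state()['time'])"
```

```text
the job is handed in; nothing more can be done
the job is handed in; nothing more can be done
```

I took the orange driver from the small brown rest, set it over the cap and pressed until the cap clicked home. I then put the driver back, released it and handed the job in; no verdict is reported.

- **Press:** the force climbed to about 10 N, fell to about 1 N at the click, then rose steeply. I held about 18 N for 1.2 s and the tool did not move. The highest press reading was about 18 N; force is only read at the end of each move.
- **Cap:** the last pictures show it flush and centred. The image fit puts the flange underside 85 mm above the table, which agrees with the tool reading of 84.8 mm. The side-view fit was off by up to 2 px, and I did not measure tilt or the gap to the hub face directly.
- **Driver and surroundings:** the driver stands upright in its rest, about 1 px (1.5 mm) from its first position. The gripper is open and clear of everything, and by eye the bystanders had not moved. The last clock reading before hand-in was 20.75 s.

The cap touched the driver about 2–3 mm lower than I had estimated from the images. This did not affect the press.

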